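# Click the spares case lid shut all round

## Robot

A 6-joint arm with a two-finger parallel gripper is mounted at the origin on the work surface. World frame = base frame: x ahead of the robot, y to its left, z up, the work surface at z = 0. Lengths are in m, angles in rad, forces in N, time in s.
With the tool pointing down it reaches from about 0.275 to 0.875 m from the base axis. Payload 12.5 kg.
Tool frame: the origin (TCP) lies between the finger pads; the fingertips stand 14 mm ahead of it and the grasp point (between the pads) lies 5 mm behind it; z points along the fingers, y is the line along which they close (so a half turn about z gives the same grasp; the last joint's range is limited). The gripper opens to 85 mm and grips with 20 to 120 N. Pads are 22 mm wide; open, the fingers measure 114 mm over their backs; the gripper's body (76 mm by 85 mm) begins 54 mm behind the grasp point. The pads swing forward as they close: fully open they stand 13 mm farther back than shut.
Start: joints at [1.054, 0.351, 1.652, -0, 1.139, -0.085], TCP at [0.23, 0.5, 0.245] pointing down, gripper open.
Joint ranges: [-2.75, 2.75], [-0.79, 2.1], [0.01, 2.65], [-1.57, 4.71], [0.07, 3.14], [-2.87, 2.87]. Speed limits (rad/s): [2.22, 2.22, 2.79, 3.14, 3.14, 3.14].

## Interface

Orientations are given as a 3x3 rotation matrix whose columns are the frame's x, y, z axes.
In Python, from rig import manip gives the robot as it stands. The module is installed in compiled form; this text tells all that it offers. Calls block until the motion is done:
- manip.move_to(position, orientation): joint-space move of the TCP to a pose.
- manip.move_straight(position, frame=None, v=0.15, force_limit=None): straight line of the TCP; frame=None keeps the orientation; v is the mean speed in m/s. With force_limit (N) it stops when the force on the tool has changed by that much, and returns True; else False.
- manip.move_joints(angles): joint-space move.
- manip.move_gripper(opening, grip_force=None): opening from 0.0 (shut) to 1.0 (fully open); grip_force is the grip in N (None keeps the last); returns when the fingers have stopped.
- manip.dwell(seconds).
- manip.ik(position, orientation): joint angles nearest the present ones, or None.
- manip.get_state(): the state.
- manip.snapshot(name): name is "scene" or "top" or "wrist"; returns a dict with "image" (384x512x3 uint8, red, green, blue), "fovy" (degrees; the focal length in pixels is half the picture's height over the tangent of half this angle, whatever the lens; pixels are square), "cx", "cy" (the principal point, pixels), "cam_to_world" (4x4, takes a point from camera to world coordinates). Camera axes: x right, y down, z forward; pixel columns grow to the right and rows downward; lengths in m; the calibration is good to about 2 mm. A picture is of the moment at which its call begins. There is no depth.
A pose or a line that the arm cannot do raises manip.PlanningError and nothing moves.
- manip.close_job(): hands the job in; it is judged then, once.
The state is a dict: "time": time; "joint_positions": joint angles; "dq": joint speeds; "tau": joint torques, N m; "tool_pos": TCP position; "ee_rot": TCP orientation; "ft_force": force on the tool from outside, world axes, zero at the start; "torque": the same for the moment, N m; "width": opening from 0.0 (shut) to 1.0 (fully open); "gripper_force": force on a finger pad.
Only numpy, scipy, OpenCV 4.12 (cv2) and the standard library are available. Lean on these libraries where they do the work, as an engineer would, in place of code of your own. Each camera call takes 0.05 s, during which the arm holds its last target. There are 200 camera calls.

## Task

Close the lid of the low grey spares case: work round its rim with the fingertips and press each of the four raised bars straight down until all four have clicked fully home, then draw clear. Keep off the thin clear window in the middle, do not lift, tip or shove the case, and leave the things around it alone.

Things in the scene. Friction and masses are not known exactly. Their poses are not given: they have to be found in the camera images.
- case: Spares case: low grey plastic box, 130 (x) x 170 (y) mm over its rim, 0.9 kg, loose on the plywood shelf. Origin: centre of its underside, 40 mm above the table; z up, x away from the robot at yaw 0 (yaw within 0.5 rad), y to the left. Its lid is a window framed by four flat rim bars that slide only up and down; their tops are 65 mm above the origin at 0 (up), 56 mm when home.
- window: The thin clear window in the middle of the lid, 80 x 120 mm between the bars, fixed in the case. Origin: centre of its upper face, 50 mm above the case's origin, so it lies 12 to 15 mm below the tops of raised bars and 6 mm below those of bars that are home.
- near (a joint): Slide of the near rim bar, in m: 0 = standing up, 0.009 = clicked home. A stiff catch resists with about 6 N all the way; the bar stays where it is left, and at 0.009 meets a firm stop. At the start it reads 0 to 0.003. It is a flat off-white bar 26 mm wide and 160 mm long, 10 mm thick, along the case's -x side (towards the robot), running along the case's y.
- far (a joint): Slide of the far rim bar, in m: 0 = standing up, 0.009 = clicked home. A stiff catch resists with about 6 N all the way; the bar stays where it is left, and at 0.009 meets a firm stop. At the start it reads 0 to 0.003. It is a flat off-white bar 26 mm wide and 160 mm long, 10 mm thick, along the case's +x side, running along the case's y.
- left (a joint): Slide of the left rim bar, in m: 0 = standing up, 0.009 = clicked home. A stiff catch resists with about 6 N all the way; the bar stays where it is left, and at 0.009 meets a firm stop. At the start it reads 0 to 0.003. It is a flat off-white bar 76 mm long and 26 mm wide, 10 mm thick, on the case's +y end, running along the case's x between the two long bars.
- right (a joint): Slide of the right rim bar, in m: 0 = standing up, 0.009 = clicked home. A stiff catch resists with about 6 N all the way; the bar stays where it is left, and at 0.009 meets a firm stop. At the start it reads 0 to 0.003. It is a flat off-white bar 76 mm long and 26 mm wide, 10 mm thick, on the case's -y end, running along the case's x between the two long bars.
- near_top (a point): Centre of the upper face of the near rim bar (case frame: x -54 mm, y 0); it moves down with the bar.
- far_top (a point): Centre of the upper face of the far rim bar (case frame: x +54 mm, y 0); it moves down with the bar.
- left_top (a point): Centre of the upper face of the left rim bar (case frame: x 0, y +73 mm); it moves down with the bar.
- right_top (a point): Centre of the upper face of the right rim bar (case frame: x 0, y -73 mm); it moves down with the bar.
- canister: Bystander: screw-top aluminium canister, 66 mm across, 82 mm high, upright on the shelf. Origin: centre of its underside.
- clutch: Bystander: black plastic mic stand clutch, upright tube 38 mm across, 58 mm high with a side lever reaching 47 mm from its axis. Origin: centre of its underside.
- counterweight: Bystander: dark cast-iron cylinder, 68 mm across, 45 mm high, with a side screw. Origin: centre of its underside.
- tape_roll: Bystander: roll of grey tape lying flat, 84 mm across, 25 mm high. Origin: centre of its underside.
- tape_measure: Bystander: red steel tape measure on its edge, 34 x 68 x 62 mm high. Origin: centre of its underside.
- torch: Bystander: yellow plastic torch lying down, 120 mm long, 42 mm across its head. Origin: under its middle, on the shelf.
There are look-alikes about, which are no part of the job. Leave any purple or yellow look-alike of the case alone.

How it is judged:
By the outcome, as a careful person would: the job done as asked, in the order asked, and still so for the second after the job is handed in, with the robot touching nothing.
It also fails if it takes over 48 s, if anything falls off the work surface, if the arm or the gripper's body presses on something with over 40 N, if the wrist force passes 120 N, or if a joint passes its speed limit or range.

## Working session

There is one attempt and no reset: what is moved stays moved. The work goes in short steps, each a Python script; the robot and the scene stay as the last script left them, time stands still between calls to the robot, and variables do not carry over. Pictures are saved under pics/ and viewed, at most 10 in all, crops included, and the job is handed in when it is done.

```bash
mkdir -p pics
python3 - <<'E'
from rig import manip
import cv2
for n in("scene","top"):
    s=manip.snapshot(n); cv2.imwrite(f"pics/{n}0.png",s["image"][:,:,::-1]); print(n,s["fovy"],s["cx"],s["cy"],s["cam_to_world"].round(3).tolist())
print(manip.get_state()["time"])
E
```

```text
scene 57.79996604751775 254.5524533803971 189.28865283105358 [[0.28, 0.685, -0.673, 1.132], [0.96, -0.211, 0.185, -0.173], [-0.016, -0.697, -0.717, 0.809], [0.0, 0.0, 0.0, 1.0]]
top 52.68323070816484 247.90168287611863 187.3730468593155 [[0.026, -0.989, 0.148, 0.304], [-0.999, -0.023, 0.024, 0.015], [-0.02, -0.149, -0.989, 1.047], [0.0, 0.0, 0.0, 1.0]]
0.1
```

View pics/top0.png

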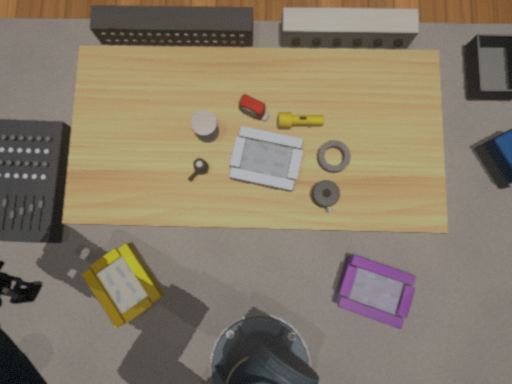

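View pics/scene0.png

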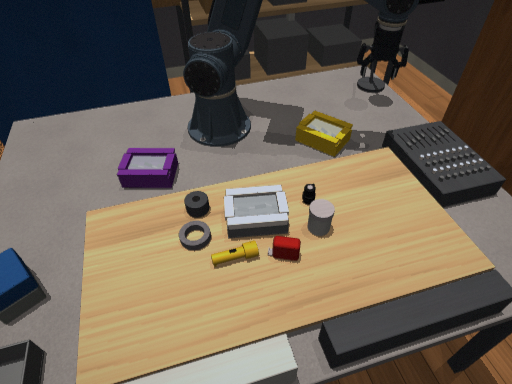

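The case is the grey one at about (267,159) in the top view, with near, far, left and right edges clearly visible. Purple and yellow are the look-alikes. I'll estimate its pose, then look from above with the wrist camera.

```bash
cat > h.py <<'E'
import numpy as np, cv2
from rig import manip
def ray(s,uv,z):
    f=192/np.tan(np.radians(s["fovy"])/2); M=s["cam_to_world"]
    d=M[:3,:3]@np.array([(uv[0]-s["cx"])/f,(uv[1]-s["cy"])/f,1]); o=M[:3,3]
    return (o+d*(z-o[2])/d[2])[:2]
def pix(s,p):
    f=192/np.tan(np.radians(s["fovy"])/2); M=s["cam_to_world"]
    q=M[:3,:3].T@(np.array(p)-M[:3,3]); return np.array([s["cx"]+f*q[0]/q[2],s["cy"]+f*q[1]/q[2]])
def R(yaw): # tool down, tool y along (cos,sin)(yaw+90deg)-ish
    c,s=np.cos(yaw),np.sin(yaw); return np.array([[c,s,0],[s,-c,0],[0,0,-1.]])
E
python3 - <<'E'
from h import *
s=manip.snapshot("top")
P=np.array([ray(s,c,.104) for c in[(241,127),(303,136),(294,190),(230,179)]])
c=P.mean(0); dy=P[0]+P[3]-P[1]-P[2]; yaw=np.arctan2(-dy[0],dy[1]); print(P.round(3),c,yaw)
manip.move_gripper(0.)
st=manip.get_state(); print(st["ee_rot"].round(2))
manip.move_to([*(c-[.04,0]),.30],R(yaw))
w=manip.snapshot("wrist"); cv2.imwrite("pics/w1.png",w["image"][:,:,::-1]); np.save("w1.npy",w,allow_pickle=True)
st=manip.get_state();print(st["time"],st["joint_positions"],st["width"])
E
```

```text
[[ 0.599  0.059]
 [ 0.579 -0.097]
 [ 0.442 -0.076]
 [ 0.466  0.082]] [ 0.52148976 -0.00807681] -0.13899724506255443
[[-0.91  0.42 -0.  ]
 [ 0.42  0.91  0.  ]
 [ 0.    0.   -1.  ]]
3.0167 [-1.12286016e-01  1.69039887e-01  1.75140823e+00  7.89393162e-05
  1.22122015e+00  1.59587879e+00] 0.003794249823691587
```

View pics/w1.png

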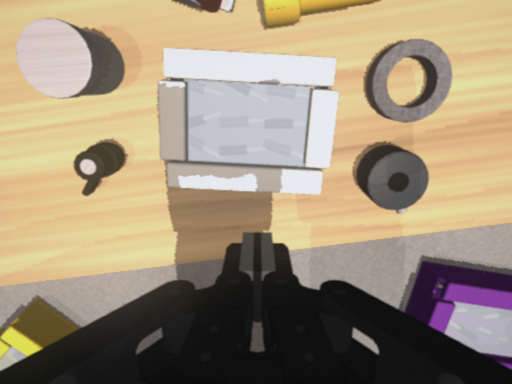

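The wrist view shows the far bar centred near (250,67), near bar (245,178), left bar (173,121) and right bar (321,129). I'll cast these corners onto the bar height.

Run:
```python
from h import *
w=np.load("w1.npy",allow_pickle=True).item()
print(w["fovy"],w["cam_to_world"].round(3).tolist())
B=dict(far=[(165,49),(335,58),(333,87),(164,79)],near=[(168,163),(323,169),(321,194),(169,187)],left=[(160,82),(187,82),(187,162),(160,160)],right=[(310,90),(338,91),(331,168),(306,166)])
C={}
for k,v in B.items():
    P=np.array([ray(w,p,.104) for p in v]); C[k]=P.mean(0)
    print(k,C[k].round(4),[round(float(np.linalg.norm(P[i]-P[i-1])),3) for i in range(4)])
for a,b in(("far","near"),("left","right")):
    d=C[a]-C[b]; print((C[a]+C[b])/2,np.linalg.norm(d),np.arctan2(d[1],d[0]))
g=cv2.cvtColor(w["image"],cv2.COLOR_RGB2BGR)
cv2.imwrite("pics/w1c.png",cv2.resize(g[30:220,130:370],None,fx=3.3,fy=3.1,interpolation=cv2.INTER_CUBIC)[:600,:800])
```

```text
60.38811132148845 [[-0.137, -0.949, -0.286, 0.555], [-0.991, 0.131, 0.04, -0.017], [-0.001, 0.288, -0.957, 0.428], [0.0, 0.0, 0.0, 1.0]]
far [ 0.5737 -0.0127] [0.026, 0.155, 0.025, 0.158]
near [0.4701 0.0065] [0.025, 0.156, 0.026, 0.156]
left [0.5347 0.0673] [0.075, 0.025, 0.076, 0.027]
right [ 0.5083 -0.0738] [0.073, 0.026, 0.074, 0.025]
[ 0.52188696 -0.00311785] 0.10538089149763845 -0.18286181527653933
[ 0.52147021 -0.0032125 ] 0.14355186467033856 1.3856610678452153
```

View pics/w1c.png

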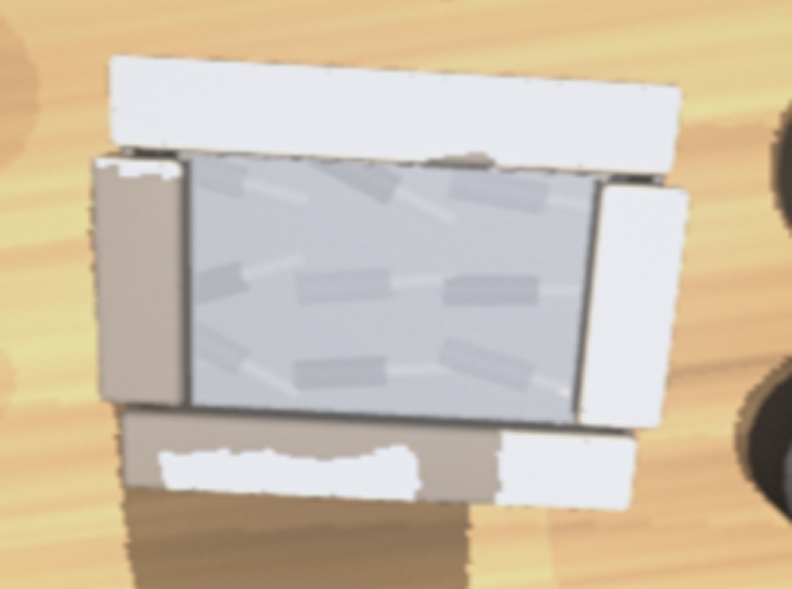

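The bar spacings agree: case centre (0.5217, -0.0032), yaw -0.184. The crop shows all four bars clear and the window between them. I'll press the near bar first.

```bash
cat >> h.py <<'E'
C0=np.array([.5217,-.0032]); YAW=-.184
def press(k,F=18,hover=.135):
    off=dict(near=(-.054,0),far=(.054,0),left=(0,.073),right=(0,-.073))[k]
    c,s=np.cos(YAW),np.sin(YAW); p=C0+np.array([[c,-s],[s,c]])@off
    ys=[YAW] if k in("near","far") else [YAW+np.pi/2,YAW-np.pi/2]
    q0=manip.get_state()["joint_positions"]; best=None
    for y in ys:
        q=manip.ik([*p,.17],R(y))
        if q is not None and (best is None or np.abs(q-q0).max()<best[0]): best=(np.abs(q-q0).max(),y)
    manip.move_to([*p,.17],R(best[1]))
    manip.move_straight([*p,hover],v=.08)
    f0=manip.get_state()["ft_force"]
    hit=manip.move_straight([*p,.102],v=.02,force_limit=F)
    st=manip.get_state(); print(k,hit,st["tool_pos"].round(4),(st["ft_force"]-f0).round(1),end=" ")
    manip.move_straight([*p,.17],v=.1); print("t",manip.get_state()["time"])
E
python3 -c "
from h import *
press('near')"
```

```text
near True [0.4686 0.0067 0.11  ] [-2.  -0.9  9.5] t 6.125
```

The tip stopped at z = 0.096, which is the home height. On to the others.

```bash
python3 -c "
from h import *
for k in ('right','far','left'): press(k)
C=C0
manip.move_to([C0[0]-.04,C0[1],.30],R(YAW))
w=manip.snapshot('wrist'); cv2.imwrite('pics/w2.png',w['image'][:,:,::-1]); np.save('w2.npy',w,allow_pickle=True)
print(manip.get_state()['time'])
"
```

```text
right True [ 0.5084 -0.075   0.11  ] [-2.1  1.2  9. ] t 10.175
far True [ 0.5748 -0.0131  0.11  ] [-1.4  0.2  9.8] t 14.2083
left True [0.5351 0.0686 0.11  ] [-3.4  0.9  8.4] t 18.0167
19.35
```

View pics/w2.png

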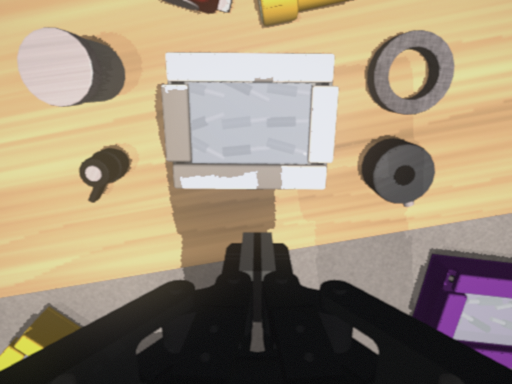

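The second view shows all four bars level, the case unmoved and its neighbours in place. All four presses ended on the stop at the same home height, and the arm is well clear.

```bash
python3 -c "
from rig import manip
print(manip.close_job())"
```

```text
the job is handed in; nothing more can be done
None
```

I pressed all four rim bars down to their stops at the home height, drew the arm clear, and handed the job in at about 19 s; the last picture shows the case and its neighbours undisturbed.

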